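# Hang a lift-off cupboard door on its two pintles and shut it

## Task

Take the small door out of its stand and hang it on the cupboard in the open position: lower it upright so that both hinge sockets go over the two upright pins together, feeling sideways for the pins because the slotted hinge strip may be clamped anywhere along its slots, and keep hold until the door is fully down. Then let go and swing it gently shut against the bumpers. Never force the door against the cupboard, and leave the other things where they are.

Things in the scene. Friction and masses are not known exactly. Their poses are not given: they have to be found in the camera images.
- cabinet: small plywood cupboard without its door, 130 deep (x) x 210 wide (y) x 205 high (z), fixed. Origin: centre of its underside; z up; its open front looks along its own -x, front face at x = -65. An upright steel hinge strip with two knuckles is screwed to its right-hand stile (-y side). A shut door rests on two rubber bumpers 10 thick on the left-hand stile (y = 59)
- seat_low_in (a point): fixed on the cupboard at (-83, -75.5, 45): where the middle of the lower knuckle's flat top would be with the hinge strip slid right in along its slots, towards the opening. The strip is really clamped 2.5 to 16.5 mm further out (along the cupboard's -y), found by sight or feel only; x and z are exact. It does not shift in use. The lower socket comes to rest on this knuckle top, 21 in diameter
- seat_high_in (a point): the same for the upper knuckle, on the cupboard at (-83, -75.5, 155), straight above the lower, on the same strip. On each knuckle top stands a pintle (upright pin) 8 in diameter and 18 high with a blunt end: pin tips at z = 63 and 173. Knuckles are 16 high and stand free in front of the 3 thick strip
- door: loose plywood door, 156 wide (y) x 170 high (z) x 16 thick (x), 0.23 to 0.35 kg, upright in the stand at first, hinge edge (its -y) away from the robot. Origin: centre of its lower edge; z up; outer face looks along its own -x. Hung, its lower edge is at z = 22. Shut, its axes are parallel to the cupboard's; open square, it is turned +90 degrees about z from that (its y along the cupboard's -x)
- door_top (a point): middle of the door's top edge, on the door at (0, 0, 170); axes as the door's. Bare wood 16 thick here, to be gripped across from above: bare for 40 mm to either side and 35 mm below; the balance point is under y = -4. Two steel hinge straps 2.5 thick lie on the outer face from the hinge edge (y = -78) to y = -45. A wooden knob, 22 in diameter, stands 22 out of the outer face at (y = 55, z = 85)
- door_socket_low (a point): centre of the mouth (lower end) of the lower hinge socket, on the door at (0, -90, 23), 12 mm beyond the hinge edge: an upright steel tube, 10 bore, 22 outside, 24 long, open below, closed above. Axes as the door's
- door_socket_high (a point): centre of the mouth of the upper hinge socket, the same tube 110 mm above the lower; on the door at (0, -90, 133). Let go, the hung door sags by about 1 to 2 degrees, as the pins have 1 mm play all round; it swings freely. In a grip it can creep or droop a little when its sockets bump on the pins
- door_stand: wooden door stand fixed to the desk: a base board 105 x 130 x 18 with two cheeks 34 high (tops at z = 52) and 60 long that leave an 18 wide slot, in which the door stands on the base board. Origin: centre of the underside; the slot runs along its y
- tape_measure: pocket tape measure, 37x76x65, standing on the floor inside the cupboard; not to be moved
- screw_box: open cardboard box of screws, 86x113x95, at the right; not to be moved
- screwdriver: screwdriver with a 29 mm handle, 200 long, lying at the right; not to be moved
- sanding_block: cork sanding block, 62x110x34, lying between stand and cupboard, behind; not to be moved
- wood_glue: glue bottle, 40x62x200, standing behind at the left; not to be moved

How it is judged:
On the way:
1. the door is down on both pintles, standing open by more than 30 degrees and still held in the gripper (z of door_socket_low in the frame of cabinet below 0.048 m and z of door_socket_high in the frame of cabinet below 0.158 m and x of door_socket_low in the frame of cabinet between -0.086 and -0.08 m and x of door_socket_high in the frame of cabinet between -0.086 and -0.08 m and y of door_socket_low in the frame of cabinet between -0.095 and -0.075 m and angle between the y axis of door and the y axis of cabinet, either way round above 0.52 rad and contact force between the fingers and door above 1 N), for 0.2 s.
At the end, for the whole second after the job is handed in: The door hangs upright on both pintles (both socket mouths within 3 mm of the knuckle tops and on the hinge axis) and is shut against the bumpers (within 4 degrees of parallel to the cupboard's front), at rest (z of door_socket_low in the frame of cabinet between 0.042 and 0.048 m and z of door_socket_high in the frame of cabinet between 0.152 and 0.158 m and x of door_socket_low in the frame of cabinet between -0.086 and -0.08 m and y of door_socket_low in the frame of cabinet between -0.095 and -0.075 m and y of door_top in the frame of cabinet above -0.02 m and angle between the y axis of door and the y axis of cabinet, either way round below 0.07 rad and angle between door's own z axis and vertical below 0.06 rad and linear speed of door below 0.02 m/s and angular speed of door below 0.1 rad/s); the robot touches nothing.
It fails at once if the robot, holding or pushing the door, presses or knocks it against the cupboard or its pintles with more than 40 N (contact force between door and cabinet above 40 N and contact force between the fingers and door above 5 N).
It fails at once if the robot hits the cupboard with more than 25 N (contact force between any of the arm, the fingers and cabinet above 25 N).
It fails at once if another thing is shifted by more than 3 cm (distance of any of tape_measure, screw_box, screwdriver, sanding_block, wood_glue from where it was at the start of the episode above 0.03 m).
It also fails if it takes over 72 s, if anything falls off the work surface, if the arm or the gripper's body presses on something with over 40 N, if the wrist force passes 120 N, or if a joint passes its speed limit or range.

## Robot

A 6-joint arm with a two-finger parallel gripper is mounted at the origin on a cart in front of the work surface, level with it; the furniture and walls round the work are solid. World frame = base frame: x ahead of the robot, y to its left, z up, the work surface at z = 0. Lengths are in m, angles in rad, forces in N, time in s.
With the tool pointing down it reaches from about 0.325 to 1 m from the base axis. Payload 5.1 kg.
Tool frame: the origin (TCP) lies on the mounting face of the last link; the fingertips stand 173 mm ahead of it and the grasp point (between the pads) lies 155 mm ahead of it (bot.hold_point_z is the distance from the TCP to the grasp point, in m); z points along the fingers, y is the line along which they close (so a half turn about z gives the same grasp; the last joint's range is limited). The gripper opens to 85 mm and grips with 20 to 120 N. Pads are 22 mm wide; open, the fingers measure 114 mm over their backs; the gripper's body (76 mm by 85 mm) begins 54 mm behind the grasp point. The pads swing forward as they close: fully open they stand 13 mm farther back than shut.
Start: joints at [-1.421, 0.124, 1.65, -0, 1.367, -0.083], TCP at [0.15, -0.632, 0.405] pointing down, gripper open.
Joint ranges: [-2.61, 2.61], [-1.02, 2.33], [0.03, 2.71], [-1.35, 4.49], [0.32, 2.68], [-2.91, 2.91]. Speed limits (rad/s): [2.57, 2.57, 3.14, 3.14, 3.14, 3.14].

## Interface

Orientations are given as a 3x3 rotation matrix whose columns are the frame's x, y, z axes.
In Python, from cell import bot gives the robot as it stands.
- The arm moves only by the tool jog_arm, never from a script. Its argument "plan" is one flat list of numbers, 7 for each row, row after row: the shift along the tool's x, y, z in m, then the turn, a rotation vector about the tool's x, y, z in rad, then the closure, from 0 (fully open) to 1 (shut). In form: [dx, dy, dz, wx, wy, wz, jaw, dx, dy, dz, wx, wy, wz, jaw, ...]. A call has 1 to 10 rows; each row shifts and turns the commanded pose from where the row before left it, along the tool's axes as they then stand; what a row does not reach is not made up. A row lasts 1/8 s, in which the tool goes at most 62.5 mm and 10.7 degrees, less where a joint would pass 70% of its speed; a pose out of reach is approached as far as the arm can. A call with a gripper value outside its range is refused whole. The fingers move at their own pace and stop on an object; "grip_force" is the grip in N (left out, the last holds). Time passes only in rows, so rows that do not move let the fingers close. It gives the time, the measured TCP pose, the force, the opening and the grip force at its end, in the units of the state.
- bot.get_state(): the state, without advancing time (a new reading comes with each control period).
- bot.read_camera(name): name is "scene" or "top"; returns (picture, depth): 480x640x3 uint8, red, green, blue; 480x640 float32, m along the optical axis (not along the pixel's ray), 0 where there is no reading.
- bot.get_calibration(name): a dict with "K" (3x3 intrinsics, pixels), "k1" (the pictures are not rectified: a ray, as slopes to the right and down, at radius r is drawn at 1 + k1 r^2 times it, then the intrinsics apply), "pose" (4x4, takes a point from camera to world coordinates). Camera axes: x right, y up, looking along -z (the intrinsics and any distortion apply to the point x, -y, -z); pixel columns grow to the right and rows downward; lengths in m; the calibration is good to about 2 mm. A picture is of the moment at which its call begins. get_calibration takes no time and is no camera call.
- bot.job_done(): hands the job in; it is judged then, once.
Trained networks look in the newest picture that a camera, given by its name, has taken for a name from the list of things; names that differ only in an ending like _2 or _b are one class to them, and where a whole thing is asked for, a point or a joint stands for the part that bears it (a point fixed in the world has none). Each returns a list of dicts, best first, with "confidence" (0 to 1); they miss things now and then, are a little off and sometimes report something else, mostly with a low value. They report only what shows in the picture. A call takes as long as a camera call.
- bot.outline_of(camera, name): "region" (480x640 bool, what is visible of it).
- bot.place_of(camera, name): "point" ([x, y, z] in m, in world coordinates, good to about 4 mm: a listed point, or the origin of a listed thing).
The state is a dict: "t": time; "joint_positions": joint angles; "joint_velocities": joint speeds; "effort": joint torques, N m; "ee_pos": TCP position; "tool_rot": TCP orientation; "wrist_force": force on the tool from outside, world axes, zero at the start; "torque": the same for the moment, N m; "grip_width": opening from 0.0 (shut) to 1.0 (fully open); "gripper_force": force on a finger pad.
Only numpy, scipy, OpenCV 4.12 (cv2) and the standard library are available. Lean on these libraries where they do the work, as an engineer would, in place of code of your own. Each camera call takes 0.05 s, during which the arm holds its last target. There are 200 camera calls.

## Working session

There is one attempt and no reset: what is moved stays moved. The work goes in short steps, Python scripts to look and compute and a tool call to move; the robot and the scene stay as the last step left them, time stands still between calls to the robot, and variables do not carry over. Pictures are saved under pics/ and viewed, at most 10 in all, crops included, and the job is handed in when it is done.

Besides the shell and the picture viewer there is one more tool, called after "Call:" as a command line: name --argument value ..., lists and objects as JSON in quotes. jog_arm: Moves the arm, as the interface text tells. Its arguments: {"type":"object","properties":{"plan":{"type":"array"},"grip_force":{"type":"number"}},"required":["plan"]}

```bash
mkdir -p pics; ls; cat > h.py <<'E'
import numpy as np, cv2
from cell import bot
def cloud(name):
    img,d=bot.read_camera(name); c=bot.get_calibration(name); K=np.array(c["K"]);k1=c["k1"]
    v,u=np.mgrid[0:480,0:640].astype(float)
    xy=cv2.undistortPoints(np.stack([u,v],-1).reshape(-1,1,2),K,np.array([k1,0,0,0.])).reshape(480,640,2)
    P=np.stack([xy[...,0]*d,-xy[...,1]*d,-d],-1); T=np.array(c["pose"])
    return img,d,P@T[:3,:3].T+T[:3,3]
E
python3 - <<'E'
from h import *
np.set_printoptions(precision=4,suppress=True)
for n in ["scene","top"]:
    img,d,P=cloud(n); np.savez(f"{n}0.npz",img=img,d=d,P=P)
    cv2.imwrite(f"pics/{n}0.png",img[...,::-1])
    print(n,np.array(bot.get_calibration(n)["pose"])[:3].round(3).tolist())
    for o in ["cabinet","seat_low_in","seat_high_in","door","door_top","door_socket_low","door_socket_high","door_stand","screw_box","sanding_block","wood_glue"]:
        print(o,[(np.round(r["point"],4).tolist(),round(r["confidence"],2)) for r in bot.place_of(n,o)[:2]])
s=bot.get_state(); print(s)
E
```

```text
pics
scene [[-0.713, 0.394, -0.58, -0.285], [-0.701, -0.375, 0.607, 0.91], [0.022, 0.839, 0.543, 0.963]]
cabinet [([0.713, -0.0316, -0.001], 0.9), ([0.7221, 0.3461, -0.0052], 0.67)]
seat_low_in [([0.6192, -0.0894, 0.046], 0.62), ([0.6186, -0.0892, 0.155], 0.42)]
seat_high_in [([0.6199, -0.0915, 0.154], 0.83)]
door [([0.4888, 0.2357, 0.0129], 0.88)]
door_top [([0.4871, 0.2355, 0.1886], 0.57)]
door_socket_low [([0.5785, 0.2476, 0.0415], 0.78)]
door_socket_high [([0.5789, 0.2493, 0.1535], 0.7)]
door_stand [([0.4857, 0.2364, 0.0003], 0.71)]
screw_box [([0.6422, -0.3756, 0.0016], 0.69)]
sanding_block [([0.7443, 0.2067, -0.0034], 0.67)]
wood_glue [([0.7229, 0.3443, -0.0034], 0.62), ([0.6431, -0.3755, 0.002], 0.44)]
top [[0.018, 0.989, -0.148, 0.359], [-1.0, 0.017, -0.006, -0.026], [-0.004, 0.148, 0.989, 1.549]]
cabinet [([0.7147, -0.0314, 0.0002], 0.64)]
seat_low_in [([0.6208, -0.0902, 0.0448], 0.88)]
seat_high_in [([0.6168, -0.0876, 0.1532], 0.77)]
door [([0.4926, 0.2383, 0.0196], 0.9)]
door_top [([0.4892, 0.2368, 0.1871], 0.68), ([0.6427, -0.373, 0.0078], 0.21)]
door_socket_low [([0.5804
[... 240 characters left out ...]
ding_block [([0.745, 0.2058, -0.0017], 0.61)]
wood_glue [([0.7217, 0.3435, 0.0011], 0.74), ([0.6216, -0.089, 0.0458], 0.59)]
{'t': 1.2, 'joint_positions': array([-1.4206,  0.1238,  1.6503, -0.    ,  1.3675, -0.0826]), 'joint_velocities': array([-0.0007,  0.0007, -0.0007, -0.0002, -0.0011,  0.0002]), 'effort': array([ -0.0011, -42.3604, -36.5753,  -0.0001,   0.0007,  -0.    ]), 'ee_pos': array([ 0.1499, -0.6325,  0.4047]), 'tool_rot': array([[ 0.973 ,  0.2307, -0.    ],
       [ 0.2307, -0.973 ,  0.    ],
       [-0.    , -0.    , -1.    ]]), 'wrist_force': array([-0.4722, -1.0474, -0.4963]), 'torque': array([-0.0087, -0.0165, -0.0308]), 'gripper_force': 0.0, 'grip_width': 1.0002414079285806}
```

View pics/scene0.png

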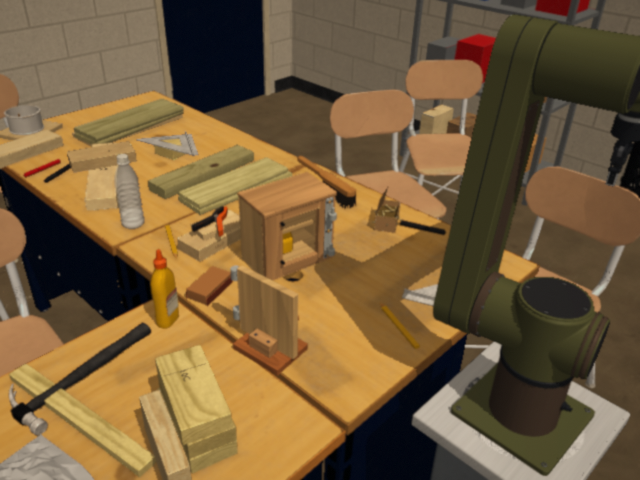

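View pics/top0.png

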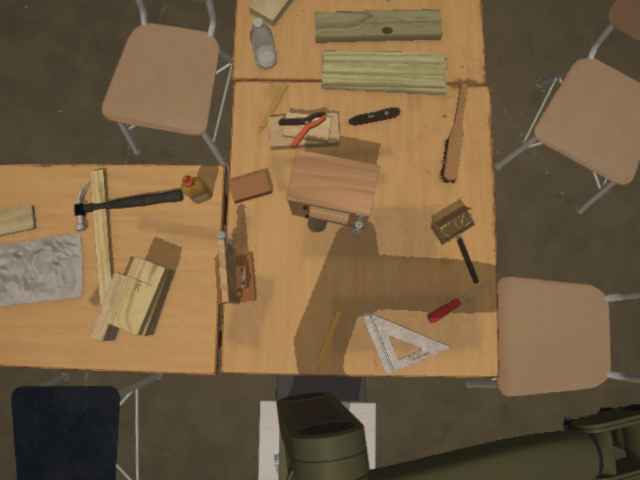

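The scene picture shows the door in its stand at about (268,315) and the cupboard at (290,225), with the hinge strip at its right stile near (328,230). In the top view the door's top edge is near (237,260), the cupboard top at (333,187) and the knuckles near (358,224). Next I fit the poses from depth.

```bash
python3 - <<'E'
from h import *
np.set_printoptions(precision=4,suppress=True)
for n in ["top","scene"]:
    z=np.load(n+"0.npz"); P=z["P"]
    def sel(c,r,z0,z1):
        m=(np.hypot(P[...,0]-c[0],P[...,1]-c[1])<r)&(P[...,2]>z0)&(P[...,2]<z1)
        return P[m]
    q=sel((.714,-.031),.17,.197,.215); R=cv2.minAreaRect((q[:,:2]*1000).astype(np.float32)); print(n,"cab top",len(q),R,np.median(q[:,2]))
    q=sel((.488,.236),.11,.182,.196)
    c=q.mean(0);  R=cv2.minAreaRect((q[:,:2]*1000).astype(np.float32)); print("door top",len(q),R,np.median(q[:,2]))
    if len(q)>5:
        w=np.linalg.svd(q[:,:2]-c[:2])[2][0]; print("dir",w,np.degrees(np.arctan2(w[1],w[0])))
    q=sel((.488,.236),.08,.06,.18); 
    if len(q)>5:
        c=q.mean(0);U=np.linalg.svd(q-c,full_matrices=False)[2]; print("door side",len(q),c,U[2],np.degrees(np.arctan2(U[2][1],U[2][0])))
    q=sel((.62,-.095),.035,.03,.18); print("hinge pts",len(q)); 
    # base stand
    q=sel((.486,.236),.1,.012,.024); R=cv2.minAreaRect((q[:,:2]*1000).astype(np.float32)); print("stand",len(q),R)
z=np.load("top0.npz");img=z["img"]
a=cv2.resize(img[140:260,270:400],None,fx=6,fy=5,interpolation=cv2.INTER_CUBIC)[:600]
z=np.load("scene0.npz");img2=z["img"]
b=cv2.resize(img2[170:300,220:350],None,fx=6,fy=4.6,interpolation=cv2.INTER_CUBIC)[:600]
cv2.imwrite("pics/top_c.png",a[...,::-1])
cv2.imwrite("pics/scene_c.png",b[...,::-1])
E
```

```text
top cab top 4353 ((711.7733764648438, -29.238853454589844), (214.72671508789062, 134.12298583984375), 79.35096740722656) 0.20464341238235262
door top 442 ((498.57208251953125, 239.7444305419922), (177.4639892578125, 18.962852478027344), 6.604579448699951) 0.187719692968079
dir [-0.9929 -0.1189] -173.16977236357843
door side 513 [0.4827 0.2285 0.1212] [-0.1359  0.9907 -0.0105] 97.80975832038193
hinge pts 262
stand 612 ((484.5396728515625, 238.92649841308594), (148.98458862304688, 106.89555358886719), 7.47620964050293)
scene cab top 2431 ((715.5662231445312, -29.578636169433594), (218.43643188476562, 142.54931640625), 79.58434295654297) 0.20612942039384385
door top 460 ((488.5574951171875, 241.11256408691406), (155.9117431640625, 23.11921501159668), 8.849702835083008) 0.18672862707508592
dir [-0.9923 -0.1238] -172.88822358706295
door side 2572 [0.4805 0.2461 0.1214] [ 0.1401 -0.9901  0.0034] -81.9481791364732
hinge pts 855
stand 859 ((488.969482421875, 240.7648468017578), (155.45762634277344, 108.51045227050781), 7.020576477050781)
```

View pics/top_c.png

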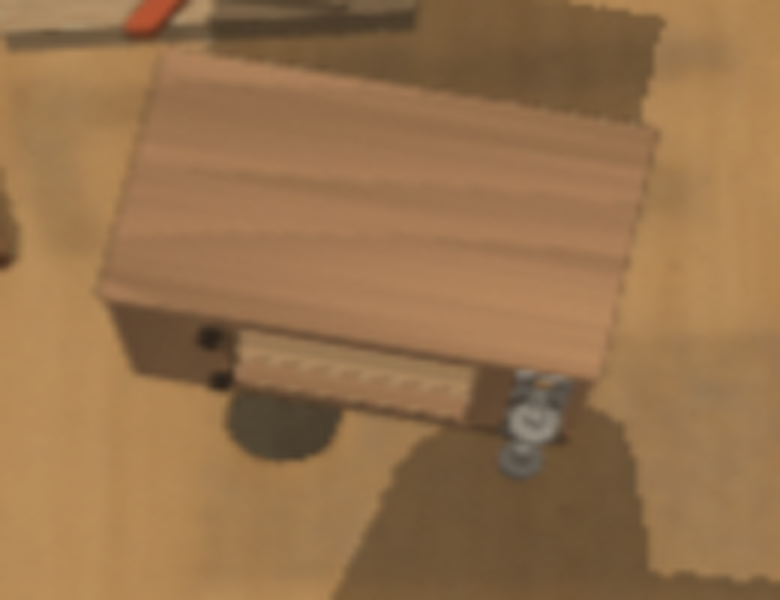

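The crop shows the upper knuckle and pin near crop (533,420), about pixel (358.4,223.6), and the lower one near (520,460), about pixel (356.3,231.6). The cupboard is yawed about -10.6°. Next I move above the door.

Call:
jog_arm --plan '[0.0267,-0.0383,0,0,0,0,0,0.0267,-0.0383,0,0,0,0,0,0.0267,-0.0383,0,0,0,0,0,0.0267,-0.0383,0,0,0,0,0,0.0267,-0.0383,0,0,0,0,0,0.0267,-0.0383,0,0,0,0,0,0.0267,-0.0383,0,0,0,0,0,0.0267,-0.0383,0,0,0,0,0,0.0267,-0.0383,0,0,0,0,0,0.0267,-0.0383,0,0,0,0,0]'

```text
t: 2.45
ee_pos: [0.3215, -0.1967, 0.405]
tool_rot: [[0.973, 0.23, 0.001], [0.23, -0.973, -0.001], [0.001, 0.001, -1.0]]
wrist_force: [1.2, -1.3, 0.4]
grip_width: 1.0
gripper_force: 0.0
```

Call:
jog_arm --plan '[0.0267,-0.0383,0,0,0,0,0,0.0267,-0.0383,0,0,0,0,0,0.0267,-0.0383,0,0,0,0,0,0.0267,-0.0383,0,0,0,0,0,0.0267,-0.0383,0,0,0,0,0,0.0267,-0.0383,0,0,0,0,0,0.0267,-0.0383,0,0,0,0,0,0.0267,-0.0383,0,0,0,0,0,0.0267,-0.0383,0,0,0,0,0,0.0267,-0.0383,0,0,0,0.1,0]'

```text
t: 3.7
ee_pos: [0.4931, 0.2377, 0.4049]
tool_rot: [[0.991, 0.13, 0.001], [0.13, -0.991, 0.0], [0.001, 0.0, -1.0]]
wrist_force: [0.5, -0.5, 0.1]
grip_width: 0.999
gripper_force: 0.0
```

```bash
cat >> h.py <<'E'
def ray_z(name,u,v,z):
    c=bot.get_calibration(name);T=np.array(c["pose"])
    x,y=cv2.undistortPoints(np.array([[[u,v]]],float),np.array(c["K"]),np.array([c["k1"],0,0,0.]))[0,0]
    d=T[:3,:3]@[x,-y,-1]; return T[:3,3]+d*(z-T[2,3])/d[2]
def yaw(a): c,s=np.cos(a),np.sin(a); return np.array([[c,-s],[s,c]])
E
python3 - <<'E'
from h import *
np.set_printoptions(precision=4,suppress=True)
C=np.array([.7135,-.0305]); R=yaw(np.radians(-10.6))
for u,v,z in [(358.4,223.6,.155),(358.4,223.6,.173),(356.3,231.6,.045),(356.3,231.6,.063)]:
    p=ray_z("top",u,v,z); print(z,p,"in cab",R.T@(p[:2]-C)*1000)
print("seat in nominal",C+R@[-.083,-.0755], "mid",C+R@[-.083,-.085])
s=bot.get_state(); print(s["t"],s["ee_pos"],s["tool_rot"],s["wrist_force"],s["joint_positions"])
E
```

```text
0.155 [ 0.6161 -0.0978  0.155 ] in cab [-83.3632 -84.0717]
0.173 [ 0.6128 -0.0969  0.173 ] in cab [-86.7925 -83.7757]
0.045 [ 0.6138 -0.0978  0.045 ] in cab [-85.5695 -84.5257]
0.063 [ 0.6108 -0.097   0.063 ] in cab [-88.7216 -84.2459]
seat in nominal [ 0.618  -0.0894] mid [ 0.6163 -0.0988]
3.7 [0.4931 0.2377 0.4049] [[ 0.9915  0.1301  0.0006]
 [ 0.1301 -0.9915  0.    ]
 [ 0.0006  0.0001 -1.    ]] [ 0.4901 -0.5477  0.1215] [ 0.3512 -0.1039  1.8794 -0.0002  1.3655  1.7915]
```

Call:
jog_arm --plan '[0,0.001,0.02,0,0,0,0,0,0,0.02,0,0,0,0,0,0,0.02,0,0,0,0,0,0,0.017,0,0,0,0,0,0,0,0,0,0,0.5,0,0,0,0,0,0,0.8,0,0,0,0,0,0,1,0,0,0,0,0,0,1,0,0,0,0,0,0,1,0,0,0,0,0,0,1]' --grip_force 70

```text
t: 4.95
ee_pos: [0.4931, 0.2358, 0.3289]
tool_rot: [[0.991, 0.132, 0.002], [0.132, -0.991, 0.003], [0.002, -0.003, -1.0]]
wrist_force: [-1.1, 6.1, 4.5]
grip_width: 0.176
gripper_force: 69.2
```

Call:
jog_arm --plan '[0,0,-0.005,0,0,0,1,0,0,-0.012,0,0,0,1,0,0,-0.015,0,0,0,1,0,0,-0.015,0,0,0,1,0,0,-0.011,0,0,0,1,0,0,-0.005,0,0,0,1,0,0,0,0,0,0,1,0,0,0,0,0,0,1]'

```text
t: 5.95
ee_pos: [0.4928, 0.2349, 0.3901]
tool_rot: [[0.991, 0.132, -0.001], [0.132, -0.991, -0.001], [-0.001, 0.001, -1.0]]
wrist_force: [0.4, -0.6, -2.3]
grip_width: 0.178
gripper_force: 68.8
```

```bash
cat > meas.py <<'E'
from h import *
np.set_printoptions(precision=4,suppress=True)
s=bot.get_state(); e=s["ee_pos"]; T=s["tool_rot"]
print(s["t"],e,T.tolist(),s["wrist_force"],s["torque"],s["grip_width"])
tx=T[:2,0]/np.linalg.norm(T[:2,0]); ty=np.array([tx[1],-tx[0]])
for n in ["scene","top"]:
    img,d,P=cloud(n); np.savez(f"{n}1.npz",img=img,d=d,P=P)
    for o in ["door_top","door_socket_low","door_socket_high"]:
        for r in bot.place_of(n,o)[:1]:
            p=np.array(r["point"]); q=p[:2]-e[:2]; print(n,o,p,round(r["confidence"],2),"in tool mm x,y,z",np.array([q@tx,q@ty,e[2]-p[2]])*1000)
    # door face
    q=(P[...,:2]-e[:2]); a=q@tx; b=q@ty; h=P[...,2]-e[2]
    m=(abs(b)<.02)&(abs(a)<.11)&(h<-.19)&(h>-.30)
    c=P[m].mean(0);U=np.linalg.svd(P[m]-c,full_matrices=False)[2]; print("face",m.sum(),U[2]@np.r_[tx,0],U[2]@np.r_[ty,0],U[2][2])
    # door free-edge extents (in tool x), by height band
    for lo,hi in [(-.19,-.17),(-.24,-.22),(-.29,-.26)]:
        m=(abs(b)<.02)&(abs(a)<.12)&(h<hi)&(h>lo)
        if m.sum()>9: print("band",lo,m.sum(),np.percentile(a[m],[1,99])*1000,np.percentile(b[m],[2,50,98])*1000)
E
python3 meas.py
```

```text
5.95 [0.4928 0.2349 0.3901] [[0.9912075150947834, 0.13231304159862853, -0.000959709614638082], [0.13231246294090987, -0.9912078480286436, -0.0006435502590313858], [-0.0010364217940518167, 0.0005109103102722875, -0.999999332400037]] [ 0.3864 -0.6393 -2.3025] [0.0311 0.0388 0.0157] 0.17763640200753256
scene door_top [0.4869 0.2306 0.2481] 0.61 in tool mm x,y,z [ -6.4469   3.4853 141.9954]
scene door_socket_low [0.577  0.2492 0.103 ] 0.65 in tool mm x,y,z [ 85.3219  -3.0298 287.0954]
scene door_socket_high [0.5766 0.2491 0.2117] 0.56 in tool mm x,y,z [ 84.9122  -2.9836 178.3954]
face 2562 0.008087361905586987 0.9999264098697831 -0.009042644653774577
band -0.19 469 [-82.4019  86.9893] [-12.857   -9.3652   2.2228]
band -0.24 466 [-81.8375  72.6618] [-12.8777  -9.5091   1.9383]
band -0.29 725 [-81.7754  91.477 ] [-13.2786  -9.9791  -0.0893]
top door_top [0.4914 0.2336 0.2468] 0.45 in tool mm x,y,z [ -1.5895   1.1071 143.2954]
top door_socket_low [0.5803 0.2454 0.1002] 0.74 in tool mm x,y,z [ 88.0901   1.1734 289.8954]
top door_socket_high [0.5766 0.2477 0.2132] 0.75 in tool mm x,y,z [ 84.727   -1.5959 176.8954]
face 106 -0.0865884841486903 -0.9960991351862021 0.01699844975674966
band -0.29 61 [24.7499 94.6387] [-2.1093  8.1293 10.6336]
```

Call:
jog_arm --plan '[0,0,0,0,0,0.06,1,0,0,0,0,0,0.1,1,0,0,0,0,0,0.1,1,0,0.015,0,0,0,0.058,1,0,0.035,0,0,0,0,1,0,0.045,0,0,0,0,1,0,0.045,0,0,0,0,1,0,0.045,0,0,0,0,1,0,0.035,0,0,0,0,1,0,0.015,0,0,0,0,1]' --grip_force 110

```text
t: 7.6
ee_pos: [0.4498, 0.0021, 0.3908]
tool_rot: [[0.982, -0.187, 0.0], [-0.187, -0.982, -0.0], [0.0, 0.0, -1.0]]
wrist_force: [0.1, -0.1, -2.6]
grip_width: 0.172
gripper_force: 107.8
```

```bash
cat > st.py <<'E'
from h import *
np.set_printoptions(precision=4,suppress=True)
s=bot.get_state(); e=s["ee_pos"]; T=s["tool_rot"]; ya=np.arctan2(T[1,0],T[0,0])
print(s["t"],e,"yaw",np.degrees(ya),"tilt",T[:2,2],s["wrist_force"],s["grip_width"])
Pn=np.array([.6155,-.098]); tgt=Pn-.086*np.array([np.cos(np.radians(-10.6)),np.sin(np.radians(-10.6))])
tx=T[:2,0]; ty=T[:2,1]; d=tgt-e[:2]; print("to target dx,dy",d@tx,d@ty,"mouth z",e[2]-.288)
E
python3 st.py
```

```text
7.6 [0.4498 0.0021 0.3908] yaw -10.76160835717625 tilt [ 0.0004 -0.0003] [ 0.0921 -0.1059 -2.5881] 0.17233869763745913
to target dx,dy 0.09547986603648755 0.06760804365558244 mouth z 0.10279814513484126
```

Call:
jog_arm --plan '[0.006,0.0045,0,0,0,0,1,0.013,0.009,0,0,0,0,1,0.016,0.0115,0,0,0,0,1,0.016,0.0115,0,0,0,0,1,0.016,0.0115,0,0,0,0,1,0.0135,0.0095,0,0,0,0,1,0.01,0.007,0.01,0,0,0,1,0.005,0.003,0.01,0,0,0,1,0,0,0.006,0,0,0,1,0,0,0,0,0,0,1]'

```text
t: 8.85
ee_pos: [0.5315, -0.0796, 0.3635]
tool_rot: [[0.983, -0.184, -0.002], [-0.184, -0.983, 0.001], [-0.002, -0.0, -1.0]]
wrist_force: [0.0, 0.3, -2.1]
grip_width: 0.169
gripper_force: 107.8
```

```bash
python3 st.py; python3 meas.py; python3 - <<'E'
from h import *
img=np.load("top1.npz")["img"]; a=cv2.resize(img[170:290,300:400],None,fx=5,fy=5,interpolation=cv2.INTER_CUBIC)
img=np.load("scene1.npz")["img"]; b=cv2.resize(img[180:300,270:360],None,fx=3.33,fy=5,interpolation=cv2.INTER_CUBIC)
h=min(len(a),len(b)); cv2.imwrite("pics/over.png",np.hstack([a[:h],b[:h]])[:600,:800,::-1])
E
```

```text
8.85 [ 0.5315 -0.0796  0.3635] yaw -10.5915080669436 tilt [-0.0021  0.0007] [ 0.0352  0.3473 -2.0931] 0.1686950707841981
to target dx,dy -3.5709427792102116e-05 0.002620695590316037 mouth z 0.0755352476907189
8.85 [ 0.5315 -0.0796  0.3635] [[0.982960171249069, -0.18380630035733792, -0.002132061666272066], [-0.18380521102581385, -0.9829624395235951, 0.0006977718673555052], [-0.0022239914021255735, -0.0002939979097393738, -0.9999974837105703]] [ 0.0352  0.3473 -2.0931] [ 0.0455 -0.0074  0.0627] 0.1686950707841981
scene door_top [ 0.5283 -0.0816  0.2189] 0.97 in tool mm x,y,z [ -2.7645   2.5407 144.6352]
scene door_socket_low [ 0.6166 -0.0984  0.0789] 0.84 in tool mm x,y,z [ 87.1191   2.8244 284.6352]
scene door_socket_high [ 0.6148 -0.0957  0.1824] 0.75 in tool mm x,y,z [ 84.8535   0.5013 181.1352]
face 2040 -0.0031761224756730387 0.9998389220773762 -0.01766471469258621
band -0.19 362 [-82.5167 110.734 ] [-15.6607  -9.3454   2.9903]
band -0.24 355 [-82.2359 110.0102] [-16.7001  -9.2573   3.9135]
band -0.29 555 [-83.6287 111.91  ] [-15.6722 -10.253    3.0025]
top door_top [ 0.5242 -0.0815  0.2233] 0.7 in tool mm x,y,z [ -6.813    3.196  140.2352]
face 34 0.08163867544202465 0.9506560045387817 -0.2993130262892534
band -0.19 20 [-53.6586 104.6766] [-18.2067  -2.1628  18.4279]
```

View pics/over.png

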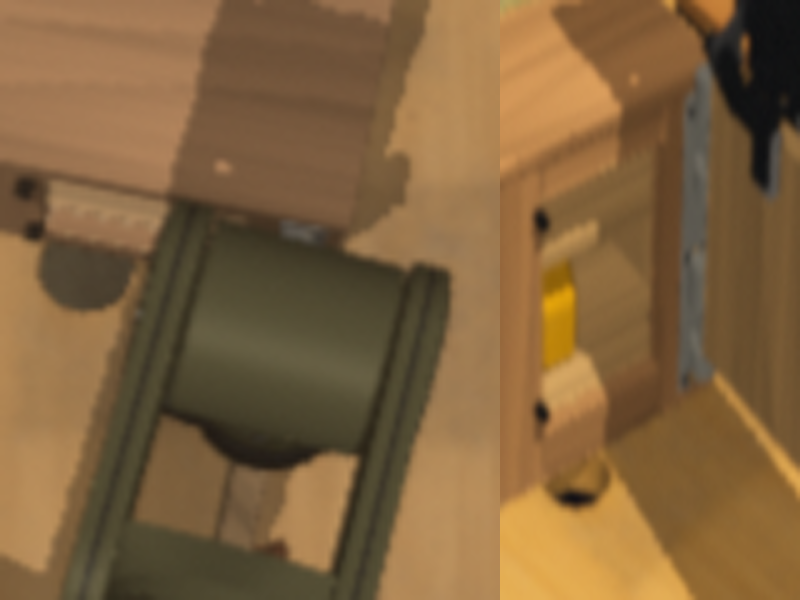

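The top view is blocked by the arm, and in the scene view the door hides the hinge, so from here I feel for the pins. I lower gently onto the pin tips first.

Call:
jog_arm --plan '[0,0,0.005,0,0,0,1,0,0,0.004,0,0,0,1,0,0,0.0015,0,0,0,1,0,0,0.001,0,0,0,1,0,0,0.001,0,0,0,1,0,0,0,0,0,0,1]'

```text
t: 10.0
ee_pos: [0.532, -0.08, 0.3522]
tool_rot: [[0.983, -0.184, -0.0], [-0.184, -0.983, 0.0], [-0.0, -0.0, -1.0]]
wrist_force: [0.2, 0.1, -1.9]
grip_width: 0.168
gripper_force: 107.8
```

Call:
jog_arm --plan '[0,0,0.0005,0,0,0,1,0,0,0.0005,0,0,0,1,0,0,0,0,0,0,1]'

```text
t: 10.38
ee_pos: [0.5319, -0.08, 0.3512]
tool_rot: [[0.983, -0.184, -0.0], [-0.184, -0.983, 0.0], [-0.0, -0.0, -1.0]]
wrist_force: [-0.6, -0.4, -2.8]
grip_width: 0.168
gripper_force: 107.8
```

Call:
jog_arm --plan '[0,0,0.0005,0,0,0,1,0,0,0.0005,0,0,0,1,0,0,0,0,0,0,1]'

```text
t: 10.75
ee_pos: [0.532, -0.08, 0.3508]
tool_rot: [[0.983, -0.184, 0.001], [-0.184, -0.983, -0.0], [0.001, 0.0, -1.0]]
wrist_force: [-2.7, 0.2, 0.7]
grip_width: 0.168
gripper_force: 108.1
```

Call:
jog_arm --plan '[0,0,0.0005,0,0,0,1,0,0,0.0005,0,0,0,1,0,0,0,0,0,0,1]'

```text
t: 11.12
ee_pos: [0.5322, -0.08, 0.3505]
tool_rot: [[0.983, -0.184, 0.001], [-0.184, -0.983, -0.0], [0.001, 0.0, -1.0]]
wrist_force: [-4.2, 1.1, 5.1]
grip_width: 0.17
gripper_force: 109.0
```

Call:
jog_arm --plan '[0,0.0005,-0.0002,0,0,0,1,0,0.0005,0,0,0,0,1,0,0.0005,0,0,0,0,1,0,0,0,0,0,0,1]'

```text
t: 11.62
ee_pos: [0.532, -0.0811, 0.3504]
tool_rot: [[0.983, -0.184, 0.002], [-0.184, -0.983, 0.001], [0.002, -0.001, -1.0]]
wrist_force: [-3.2, 2.2, 4.7]
grip_width: 0.173
gripper_force: 108.8
```

Call:
jog_arm --plan '[0,0.0005,0,0,0,0,1,0,0.0005,0,0,0,0,1,0,0,0,0,0,0,1]'

```text
t: 12.0
ee_pos: [0.5319, -0.0822, 0.3501]
tool_rot: [[0.983, -0.184, 0.002], [-0.184, -0.983, 0.001], [0.002, -0.001, -1.0]]
wrist_force: [-0.7, 3.7, 5.4]
grip_width: 0.167
gripper_force: 108.6
```

Call:
jog_arm --plan '[0,0.0005,0,0,0,0,1,0,0.0005,0,0,0,0,1,0,0,0,0,0,0,1]'

```text
t: 12.38
ee_pos: [0.5311, -0.0837, 0.3487]
tool_rot: [[0.983, -0.184, -0.001], [-0.184, -0.983, -0.001], [-0.001, 0.002, -1.0]]
wrist_force: [0.9, 0.8, -2.7]
grip_width: 0.17
gripper_force: 108.0
```

The load vanished and z dropped 1.5 mm, so the sockets have found the pins. I lower gently.

Call:
jog_arm --plan '[0,0,0.001,0,0,0,1,0,0,0.001,0,0,0,1,0,0,0.001,0,0,0,1,0,0,0,0,0,0,1]'

```text
t: 12.88
ee_pos: [0.5311, -0.0835, 0.3458]
tool_rot: [[0.983, -0.184, -0.001], [-0.184, -0.983, -0.0], [-0.001, 0.001, -1.0]]
wrist_force: [1.9, 0.2, -2.7]
grip_width: 0.17
gripper_force: 107.8
```

Call:
jog_arm --plan '[0,0,0.0015,0,0,0,1,0,0,0.0015,0,0,0,1,0,0,0.0015,0,0,0,1,0,0,0.0015,0,0,0,1,0,0,0,0,0,0,1]'

```text
t: 13.5
ee_pos: [0.5312, -0.0834, 0.3401]
tool_rot: [[0.983, -0.184, -0.0], [-0.184, -0.983, -0.0], [-0.0, 0.0, -1.0]]
wrist_force: [0.8, -0.0, -1.9]
grip_width: 0.171
gripper_force: 108.0
```

Call:
jog_arm --plan '[0,0,0.0015,0,0,0,1,0,0,0.0015,0,0,0,1,0,0,0.0015,0,0,0,1,0,0,0.001,0,0,0,1,0,0,0,0,0,0,1]'

```text
t: 14.12
ee_pos: [0.5313, -0.0834, 0.3348]
tool_rot: [[0.983, -0.184, -0.0], [-0.184, -0.983, -0.0], [-0.0, 0.0, -1.0]]
wrist_force: [-0.1, -0.5, -2.7]
grip_width: 0.171
gripper_force: 108.0
```

Call:
jog_arm --plan '[0,0,0.001,0,0,0,1,0,0,0.001,0,0,0,1,0,0,0,0,0,0,1]'

```text
t: 14.5
ee_pos: [0.5313, -0.0834, 0.333]
tool_rot: [[0.983, -0.184, 0.0], [-0.184, -0.983, 0.0], [0.0, -0.0, -1.0]]
wrist_force: [0.8, 0.0, -1.0]
grip_width: 0.172
gripper_force: 108.1
```

Call:
jog_arm --plan '[0,0,0.0005,0,0,0,1,0,0,0.0005,0,0,0,1,0,0,0,0,0,0,1,0,0,0,0,0,0,1]'

```text
t: 15.0
ee_pos: [0.5314, -0.0834, 0.3327]
tool_rot: [[0.983, -0.184, 0.001], [-0.184, -0.983, -0.0], [0.001, 0.0, -1.0]]
wrist_force: [-2.9, 0.1, 5.4]
grip_width: 0.172
gripper_force: 108.7
```

Seated on both knuckles: z is 18 mm below first contact and the load has come back. I release and rise.

Call:
jog_arm --plan '[0,0,0,0,0,0,0.7,0,0,0,0,0,0,0.6,0,0,0,0,0,0,0.6,0,0,-0.006,0,0,0,0.6,0,0,-0.015,0,0,0,0.6,0,0,-0.02,0,0,0,0.6,0,0,-0.02,0,0,0,0.6,0,0,-0.009,0,0,0,0.6]' --grip_force 30

```text
t: 16.0
ee_pos: [0.5316, -0.0835, 0.4049]
tool_rot: [[0.983, -0.184, 0.004], [-0.184, -0.983, -0.001], [0.004, 0.0, -1.0]]
wrist_force: [-0.0, 0.5, 0.5]
grip_width: 0.401
gripper_force: 0.0
```

```bash
python3 st.py; python3 - <<'E'
from h import *
np.set_printoptions(precision=4,suppress=True)
img,d,P=cloud("scene")
for o in ["door_top","door_socket_low","door_socket_high"]: print(o,[(np.round(r["point"],4),round(r["confidence"],2)) for r in bot.place_of("scene",o)[:1]])
cv2.imwrite("pics/hung.png",cv2.resize(img[150:330,200:420],(800,600))[...,::-1])
E
```

```text
16.0 [ 0.5316 -0.0835  0.4049] yaw -10.605669376399314 tilt [ 0.0038 -0.001 ] [-0.0214  0.5217  0.4509] 0.4007364581139677
to target dx,dy -0.0009067796753807276 -0.0011393231463732048 mouth z 0.11688961988991903
door_top [(array([ 0.5242, -0.0892,  0.1915]), 0.82)]
door_socket_low [(array([ 0.5254, -0.0884,  0.1894]), 0.58)]
door_socket_high [(array([ 0.6098, -0.0982,  0.1536]), 0.77)]
```

View pics/hung.png

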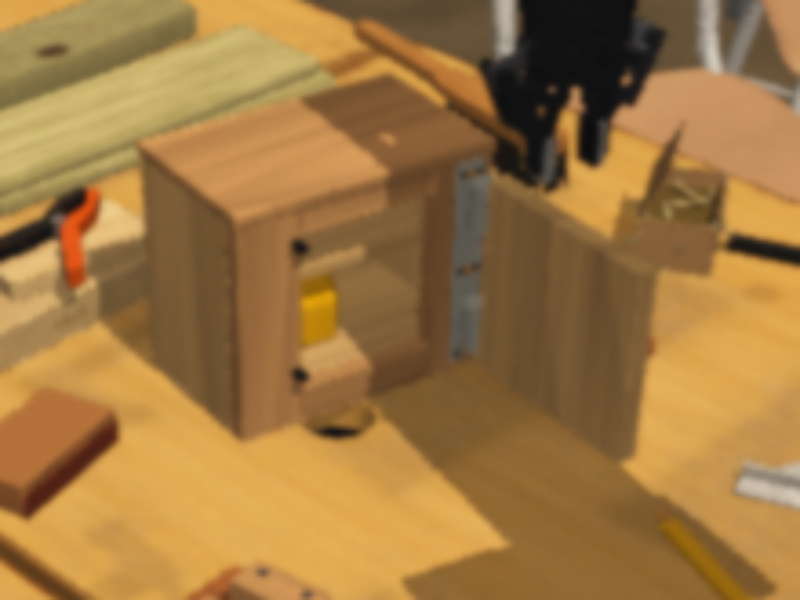

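The picture shows the door hanging upright and open at the cupboard's right, top edge from about (490,175) to (650,265), with the gripper clear above it. Next I close the fingers and go down on the outer side.

Call:
jog_arm --plan '[-0.005,0.018,0,0,0,0,1,-0.005,0.025,0,0,0,0,1,-0.005,0.015,0,0,0,0,1,0,0,0.012,0,0,0,1,0,0,0.022,0,0,0,1,0,0,0.022,0,0,0,1,0,0,0.012,0,0,0,1,0,0,0,0,0,0,1]'

```text
t: 17.2
ee_pos: [0.5056, -0.1373, 0.3324]
tool_rot: [[0.983, -0.184, -0.003], [-0.184, -0.983, 0.001], [-0.003, -0.001, -1.0]]
wrist_force: [0.2, -0.0, -0.4]
grip_width: -0.0
gripper_force: 0.0
```

```bash
cat > door.py <<'E'
from h import *
np.set_printoptions(precision=4,suppress=True)
s=bot.get_state(); e=s["ee_pos"]; R=yaw(np.radians(-10.6)); A=np.array([.6159,-.0992])
print(s["t"],e,s["wrist_force"],s["grip_width"],"TCP in cab axes from hinge (mm)",R.T@(e[:2]-A)*1000)
img,d,P=cloud("scene"); np.savez("door1.npz",img=img,d=d,P=P)
Q=np.concatenate([(P[...,:2]-A)@R*1000,P[...,2:]*1000],-1); r=np.hypot(Q[...,0],Q[...,1])
m=(r>25)&(r<175)&(Q[...,2]>184)&(Q[...,2]<198)&(Q[...,0]<8)
q=Q[m]; print("top edge pts",len(q),"dir angle from cab +y deg",np.degrees(np.median(np.arctan2(-q[:,0],q[:,1]))), "far",q[np.argsort(r[m])[-5:]].mean(0) if len(q) else None)
print([(np.round(x["point"],4),round(x["confidence"],2)) for o in ["door_top","door_socket_high"] for x in bot.place_of("scene",o)[:1]])
E
python3 door.py
```

```text
17.2 [ 0.5056 -0.1373  0.3324] [ 0.1845 -0.0384 -0.4385] -0.0002581831001099142 TCP in cab axes from hinge (mm) [-101.4303  -57.7267]
top edge pts 362 dir angle from cab +y deg 90.68903532819296 far [-167.5816   -4.327   189.2257]
[(array([ 0.5259, -0.0889,  0.1925]), 0.95), (array([ 0.6127, -0.0999,  0.1549]), 0.75)]
```

```bash
python3 - <<'E'
import numpy as np
def peg(t):
    t=np.radians(t); h=8+15*np.sin(t)+11*np.cos(t); return np.array([-100*np.sin(t)-h*np.cos(t),100*np.cos(t)-h*np.sin(t)])
th=np.r_[np.arange(90,20,-3.5),np.arange(20,-4,-2)]
p=np.array([peg(t) for t in th]); d=np.diff(p,axis=0)
for t,a,b in zip(th[1:],p[1:],d): print(t,a.round(1),"jog dx,dy mm",b[0].round(1),(-b[1]).round(1))
E
```

```text
86.5 [-101.3  -17.5] jog dx,dy mm -1.3 -5.5
83.0 [-102.2  -11.9] jog dx,dy mm -1.0 -5.6
79.5 [-102.8   -6.1] jog dx,dy mm -0.6 -5.7
76.0 [-103.1   -0.3] jog dx,dy mm -0.3 -5.8
72.5 [-103.1    5.6] jog dx,dy mm 0.1 -5.9
69.0 [-102.7   11.6] jog dx,dy mm 0.4 -6.0
65.5 [-101.9   17.6] jog dx,dy mm 0.8 -6.0
62.0 [-100.7   23.6] jog dx,dy mm 1.2 -6.0
58.5 [-99.1  29.6] jog dx,dy mm 1.6 -6.0
55.0 [-97.2  35.6] jog dx,dy mm 2.0 -5.9
51.5 [-94.8  41.4] jog dx,dy mm 2.4 -5.9
48.0 [-92.1  47.2] jog dx,dy mm 2.8 -5.8
44.5 [-88.9  52.8] jog dx,dy mm 3.2 -5.6
41.0 [-85.3  58.3] jog dx,dy mm 3.6 -5.5
37.5 [-81.4  63.6] jog dx,dy mm 3.9 -5.3
34.0 [-77.1  68.6] jog dx,dy mm 4.3 -5.0
30.5 [-72.4  73.4] jog dx,dy mm 4.7 -4.8
27.0 [-67.3  77.9] jog dx,dy mm 5.0 -4.5
23.5 [-61.9  82.1] jog dx,dy mm 5.4 -4.2
20.0 [-56.3  85.9] jog dx,dy mm 5.7 -3.8
18.0 [-52.9  88. ] jog dx,dy mm 3.4 -2.0
16.0 [-49.4  89.9] jog dx,dy mm 3.5 -1.9
14.0 [-45.8  91.6] jog dx,dy mm 3.6 -1.8
12.0 [-42.2  93.3] jog dx,dy mm 3.6 -1.6
10.0 [-38.5  94.8] jog dx,dy mm 3.7 -1.5
8.0 [-34.7  96.1] jog dx,dy mm 3.8 -1.3
6.0 [-30.8  97.3] jog dx,dy mm 3.8 -1.2
4.0 [-26.9  98.4] jog dx,dy mm 3.9 -1.1
2.0 [-23.   99.3] jog dx,dy mm 4.0 -0.9
0.0 [-19. 100.] jog dx,dy mm 4.0 -0.7
-2.0 [-15.  100.6] jog dx,dy mm 4.0 -0.6
```

Call:
jog_arm --plan '[0,-0.008,0,0,0,0,1,0,-0.008,0,0,0,0,1,0,-0.006,0,0,0,0,1,0,-0.004,0,0,0,0,1,0,-0.003,0,0,0,0,1,0,-0.003,0,0,0,0,1,0,-0.002,0,0,0,0,1]'

```text
t: 18.23
ee_pos: [0.5122, -0.1041, 0.3339]
tool_rot: [[0.983, -0.184, -0.0], [-0.184, -0.983, -0.0], [-0.0, 0.0, -1.0]]
wrist_force: [-0.9, -0.1, 0.2]
grip_width: 0.001
gripper_force: 0.0
```

Call:
jog_arm --plan '[-0.001,-0.0035,0,0,0,0,1,-0.001,-0.0045,0,0,0,0,1,-0.0005,-0.0057,0,0,0,0,1,-0.0003,-0.0058,0,0,0,0,1,0,-0.0059,0,0,0,0,1,0.0004,-0.006,0,0,0,0,1,0.0008,-0.006,0,0,0,0,1,0.0012,-0.006,0,0,0,0,1,0.0016,-0.006,0,0,0,0,1,0.002,-0.006,0,0,0,0,1]'

```text
t: 19.48
ee_pos: [0.5257, -0.05, 0.3339]
tool_rot: [[0.983, -0.184, 0.0], [-0.184, -0.983, 0.0], [0.0, -0.0, -1.0]]
wrist_force: [0.2, -0.1, 0.1]
grip_width: -0.0
gripper_force: 0.1
```

```bash
python3 door.py
```

```text
19.475 [ 0.5257 -0.05    0.3339] [ 0.155  -0.0755  0.1331] -6.792188810183195e-05 TCP in cab axes from hinge (mm) [-97.7098  31.7774]
top edge pts 234 dir angle from cab +y deg 59.02858981915118 far [-146.6637   89.8297  188.4619]
[(array([ 0.5475, -0.0424,  0.1895]), 0.95), (array([ 0.6116, -0.0962,  0.1562]), 0.65)]
```

Call:
jog_arm --plan '[0.002,-0.0055,0,0,0,0,1,0.0025,-0.0058,0,0,0,0,1,0.003,-0.0057,0,0,0,0,1,0.0034,-0.0056,0,0,0,0,1,0.0038,-0.0054,0,0,0,0,1,0.0042,-0.005,0,0,0,0,1,0.0045,-0.0048,0,0,0,0,1,0.0048,-0.0045,0,0,0,0,1,0.005,-0.0043,0,0,0,0,1,0.0045,-0.0035,0,0,0,0,1]'

```text
t: 20.88
ee_pos: [0.5722, -0.0079, 0.3339]
tool_rot: [[0.983, -0.184, -0.0], [-0.184, -0.983, -0.0], [-0.0, 0.0, -1.0]]
wrist_force: [-0.1, 0.6, 0.1]
grip_width: 0.001
gripper_force: 0.1
```

```bash
python3 door.py
```

```text
20.875 [ 0.5722 -0.0079  0.3339] [-0.1302  0.646   0.0718] 0.000567189474909196 TCP in cab axes from hinge (mm) [-59.7759  81.7198]
top edge pts 207 dir angle from cab +y deg 26.2303976623343 far [-71.0161 157.7306 190.4541]
[(array([ 0.5954, -0.012 ,  0.1878]), 0.64), (array([ 0.6184, -0.0999,  0.1556]), 0.79)]
```

Call:
jog_arm --plan '[0.0038,-0.0026,0,0,0,0,1,0.0036,-0.0022,0,0,0,0,1,0.0034,-0.002,0,0,0,0,1,0.0034,-0.0018,0,0,0,0,1,0.0034,-0.0016,0,0,0,0,1,0.0034,-0.0015,0,0,0,0,1,0.003,-0.0012,0,0,0,0,1,0.0025,-0.001,0,0,0,0,1,0.002,-0.0006,0,0,0,0,1,0.002,-0.0005,0,0,0,0,1]'

```text
t: 22.28
ee_pos: [0.6046, 0.0011, 0.3339]
tool_rot: [[0.983, -0.184, -0.0], [-0.184, -0.983, 0.0], [-0.0, -0.0, -1.0]]
wrist_force: [0.0, -0.0, -0.1]
grip_width: 0.003
gripper_force: 0.1
```

```bash
python3 door.py
```

```text
22.275 [0.6046 0.0011 0.3339] [ 0.0275 -0.0091 -0.0682] 0.002882134770059255 TCP in cab axes from hinge (mm) [-29.5114  96.4817]
top edge pts 232 dir angle from cab +y deg 8.44689806141495 far [-20.4597 170.1264 188.8889]
[(array([ 0.6241, -0.0115,  0.1888]), 0.92), (array([ 0.6166, -0.0945,  0.1578]), 0.87)]
```

Call:
jog_arm --plan '[0.0015,-0.0003,0,0,0,0,1,0.0015,-0.0003,0,0,0,0,1,0.0015,-0.0003,0,0,0,0,1,0.0015,0,0,0,0,0,1,0.001,0,0,0,0,0,1,0.001,0,0,0,0,0,1,0.001,0,0,0,0,0,1,0.0007,0,0,0,0,0,1]'

```text
t: 23.42
ee_pos: [0.6143, 0.0001, 0.3339]
tool_rot: [[0.983, -0.184, 0.0], [-0.184, -0.983, 0.0], [0.0, -0.0, -1.0]]
wrist_force: [-0.3, 0.6, 0.2]
grip_width: 0.001
gripper_force: 0.1
```

Call:
jog_arm --plan '[0.0007,0,0,0,0,0,1,0.0007,0,0,0,0,0,1,0.0006,0,0,0,0,0,1,0,0,0,0,0,0,1]'

```text
t: 23.92
ee_pos: [0.6159, -0.0001, 0.3339]
tool_rot: [[0.983, -0.184, -0.002], [-0.184, -0.983, 0.0], [-0.002, 0.0, -1.0]]
wrist_force: [-4.8, 1.2, 2.8]
grip_width: 0.001
gripper_force: 2.0
```

```bash
python3 door.py
```

```text
23.925 [ 0.6159 -0.0001  0.3339] [-4.8171  1.1654  2.8424] 0.0010936016959502966 TCP in cab axes from hinge (mm) [-18.2132  97.378 ]
top edge pts 256 dir angle from cab +y deg 3.2436842434145037 far [ -4.2843 171.1734 188.0676]
[(array([ 0.6341, -0.0109,  0.1904]), 0.88), (array([ 0.6172, -0.0963,  0.1552]), 0.74)]
```

The door meets the bumpers at about 5 N. I ease off slowly and retreat.

Call:
jog_arm --plan '[-0.0005,0,0,0,0,0,1,-0.0005,0,0,0,0,0,1,-0.001,0,0,0,0,0,1,-0.003,0,0,0,0,0,1,-0.01,0,0,0,0,0,1,-0.02,0,0,0,0,0,1,-0.025,0,-0.01,0,0,0,1,-0.025,0,-0.02,0,0,0,1,-0.02,0,-0.02,0,0,0,1,0,0,0,0,0,0,1]'

```text
t: 25.32
ee_pos: [0.5123, 0.0193, 0.3859]
tool_rot: [[0.983, -0.184, 0.005], [-0.184, -0.983, -0.0], [0.005, -0.0, -1.0]]
wrist_force: [-0.2, 0.3, -0.7]
grip_width: -0.002
gripper_force: 0.0
```

```bash
python3 door.py; python3 - <<'E'
from h import *
z=np.load("door1.npz"); P=z["P"]; R=yaw(np.radians(-10.6)); A=np.array([.6159,-.0992])
def fit(m):
    q=P[m]; c=q.mean(0); n=np.linalg.svd(q-c,full_matrices=False)[2][2]; n*=-np.sign(n[0]); return m.sum(),np.degrees(np.arctan2(n[1],n[0])),n,c
Q=(P[...,:2]-A)@R*1000; Z=P[...,2]*1000
print("door face",fit((Q[...,1]>25)&(Q[...,1]<160)&(Z>120)&(Z<185)&(abs(Q[...,0]+8)<14)),"cab -x =",180-10.6)
cv2.imwrite("pics/shut.png",cv2.resize(z["img"][150:330,200:420],(800,600))[...,::-1])
E
```

```text
25.325 [0.5123 0.0193 0.3859] [-0.1763  0.2521 -0.6721] -0.00249631965014626 TCP in cab axes from hinge (mm) [-123.6571   97.4655]
top edge pts 264 dir angle from cab +y deg 1.7656236713636753 far [ -0.7989 171.7769 189.2546]
[(array([ 0.6334, -0.0094,  0.1879]), 0.58), (array([ 0.6166, -0.1005,  0.0453]), 0.63)]
door face (np.int64(927), np.float64(170.33705456532263), array([-0.98577346,  0.16784527, -0.00886819]), array([ 0.62728473, -0.00196816,  0.15161429])) cab -x = 169.4
```

View pics/shut.png

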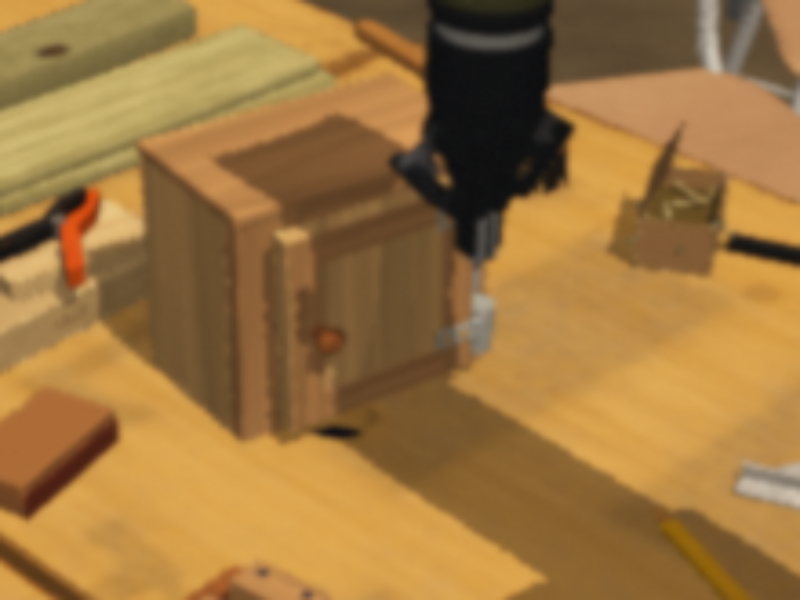

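The picture shows the door shut against the bumpers, knob at about (325,340), with the gripper clear. I wait a moment, check for rebound, and hand in if it is at rest.

Call:
jog_arm --plan '[0,0,0,0,0,0,1,0,0,0,0,0,0,1,0,0,0,0,0,0,1,0,0,0,0,0,0,1,0,0,0,0,0,0,1,0,0,0,0,0,0,1,0,0,0,0,0,0,1,0,0,0,0,0,0,1]'

```text
t: 26.48
ee_pos: [0.513, 0.0191, 0.384]
tool_rot: [[0.983, -0.184, 0.0], [-0.184, -0.983, 0.0], [0.0, -0.0, -1.0]]
wrist_force: [-0.2, 0.5, 0.4]
grip_width: -0.002
gripper_force: 0.0
```

```bash
python3 door.py; python3 - <<'E'
from h import *
z=np.load("door1.npz"); P=z["P"]; R=yaw(np.radians(-10.6)); A=np.array([.6159,-.0992])
Q=(P[...,:2]-A)@R*1000; Z=P[...,2]*1000
m=(Q[...,1]>25)&(Q[...,1]<160)&(Z>120)&(Z<185)&(abs(Q[...,0]+8)<14)
q=P[m]; n=np.linalg.svd(q-q.mean(0),full_matrices=False)[2][2]; n*=-np.sign(n[0]); a=np.degrees(np.arctan2(n[1],n[0])); print(m.sum(),a)
if abs(a-169.4)<2.5: print(bot.job_done())
E
```

```text
26.475 [0.513  0.0191 0.384 ] [-0.2327  0.5443  0.4008] -0.0022063727611202335 TCP in cab axes from hinge (mm) [-122.9433   97.3581]
top edge pts 265 dir angle from cab +y deg 2.068073904525628 far [ -0.3165 171.4995 187.7919]
[(array([ 0.6318, -0.0094,  0.1886]), 0.65), (array([ 0.6174, -0.0987,  0.1531]), 0.72)]
921 170.1993855382452
the job is handed in; nothing more can be done
None
```

The door hangs on both pins, shut against the bumpers to within about 1° of the cupboard front. It showed no rebound over the last second, the gripper is clear, and I handed the job in at about 26.5 s; no verdict came back.

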